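# Set the stringing machine's pull-set tension dial for the loaded reel

## Task

Set the pull tension of the racket stringing machine for the reel of string that is on the machine's own spindle: pull the dial knob up to unlock it, turn it until its white pointer stands at the dot of that reel's colour, and push it back down fully home so that it locks there. Leave the racket, the reels and the hand tools as they are.

Things in the scene. Friction and masses are not known exactly. Their poses are not given: they have to be found in the camera images.
- tension_dial (a joint): Knob angle (rad), growing clockwise seen from above. 15 locking notches 0.314 rad (18 degrees) apart, at 0, 0.314, ... 4.398, each with a tick on the dial face; end stops just beyond. Yellow dot at 0.628, blue at 3.142, red at 4.084. Starts locked in one of the notches 1.571, 1.885, 2.199. Play when locked: 0.02 rad. When out, it turns with 0.05 N m and stays where it is left.
- dial_lift (a joint): How far the knob is pulled up (m): 0 fully home, 0.010 at its upper stop. Below 0.005 a pin under it stands between brass teeth and it cannot be turned; above 0.006 it turns freely. No spring: 4 to 6 N up or down moves it slowly; it stays where it is left, up too. It goes down home only where the pin meets a notch; up to about 0.12 rad off, it finds the notch by itself.
- dial_grip (a point): Middle of the black knob's upright grip bar, on the dial's vertical axis. Bar 54 mm long, 16 wide, 31 high; its top is 11 mm above this point, and the round skirt under it (59 mm across, 10 high) begins 19 mm below. The point's x axis runs along the bar to the end with the white pointer line, z is up; it rises and turns with the knob. Nothing within 80 mm of the axis is higher than the skirt.
- dot_yellow (a point): Centre of the yellow dot, 14 mm across, beside its tick, 50 mm from the knob's axis, on the white dial face (116 mm across, 27 mm below the grip point when the knob is home) on the flat top of the machine's black tension head, 0.15 m above the table. With the pointer's end towards a dot, that dot is set.
- dot_blue (a point): Centre of the blue dot, likewise.
- dot_red (a point): Centre of the red dot, likewise.
- spindle (a point): The machine's own reel spindle: a steel pin 16 mm thick and 75 mm tall on a round violet platform, on an outrigger of the machine's bed, on the side away from the robot, 0.3 m from the dial. The point is the foot of the pin, where the loaded reel's underside rests.
- yellow_reel (a point): Centre of the reel of yellow string, 100 mm across, 60 mm high, axis upright. One of the three reels is on the machine's spindle (this point is then 30 mm above spindle); the other two are on the pins of a wooden stock stand to the robot's right.
- blue_reel (a point): Centre of the reel of blue string, same size.
- red_reel (a point): Centre of the reel of red string, same size.
- racket: Bare badminton racket frame clamped level in the machine's turntable, 0.216 m above the table. Origin at the centre of the head (head 200 x 250 mm); the handle runs along its y axis, 675 mm over all. The head's centre is 0.4 m from the dial.
- awl: Awl with an orange handle, 150 mm long, lying on the table. Origin at mid-length, on the table.
- pliers: Pliers with red handles, 155 mm long, lying on the table. Origin near their middle, on the table.
Things that resemble listed ones, but are neither listed nor needed, are in the scene too. What is meant by the part that bears blue_reel is not grey, and is the larger of those in its own colour.

How it is judged (in metres and radians):
On the way, in this order (a step that is already met when the one before it is completed fails the run):
1. the knob is pulled up out of its lock (value of joint dial_lift above 0.005 m), for 0.1 s.
2. with the knob still out, its pointer is brought to the dot of the loaded reel's colour (within 0.15 rad, about half a notch) (value of joint dial_lift above 0.004 m and ((horizontal distance between yellow_reel and spindle below 0.03 m and value of joint tension_dial between 0.4783 and 0.7783 rad) or (horizontal distance between blue_reel and spindle below 0.03 m and value of joint tension_dial between 2.9916 and 3.2916 rad) or (horizontal distance between red_reel and spindle below 0.03 m and value of joint tension_dial between 3.9341 and 4.2341 rad))), for 0.05 s.
At the end, for the whole second after the job is handed in: The knob is down fully home (lift under 2 mm), locked in the notch of the dot whose colour is that of the reel on the machine's spindle (pointer within 0.1 rad of it), and at rest (value of joint dial_lift below 0.002 m and ((horizontal distance between yellow_reel and spindle below 0.03 m and value of joint tension_dial between 0.5283 and 0.7283 rad) or (horizontal distance between blue_reel and spindle below 0.03 m and value of joint tension_dial between 3.0416 and 3.2416 rad) or (horizontal distance between red_reel and spindle below 0.03 m and value of joint tension_dial between 3.9841 and 4.1841 rad)) and velocity of joint tension_dial between -0.1 and 0.1 rad/s); the robot touches nothing.
It fails at once if one of the three reels is moved more than 20 mm (distance of any of yellow_reel, blue_reel, red_reel from where it was at the start of the episode above 0.02 m).
It fails at once if the awl or the pliers are moved more than 20 mm (distance of any of awl, pliers from where it was at the start of the episode above 0.02 m).
It fails at once if the robot strikes or leans on the racket (more than 5 N) (contact force between racket and the arm above 5 N or contact force between racket and the fingers above 5 N).
It also fails if it takes over 42 s, if anything falls off the work surface, if the arm or the gripper's body presses on something with over 40 N, if the wrist force passes 120 N, or if a joint passes its speed limit or range.

## Robot

A 6-joint arm with a two-finger parallel gripper is mounted at the origin on the work surface. World frame = base frame: x ahead of the robot, y to its left, z up, the work surface at z = 0. Lengths are in mm, angles in rad, forces in N, time in s.
With the tool pointing down it reaches from about 375 to 900 mm from the base axis. Payload 3.1 kg.
Tool frame: the origin (TCP) lies midway between the tips of the shut fingers; the grasp point (between the pads) lies 19 mm behind it; z points along the fingers, y is the direction in which the jaws open and shut (so a half turn about z gives the same grasp; the last joint's range is limited). The gripper opens to 87 mm and grips with 3 to 60 N. Pads are 19 mm wide; open, the fingers measure 117 mm over their backs; the gripper's body (75 mm by 190 mm) begins 51 mm behind the grasp point.
Start: joints at [1.006, 0.527, 1.433, -0, 1.181, -0.178], TCP at [235.146, 579.054, 222.548] pointing down, gripper open.
Joint ranges: [-3.08, 3.08], [-0.75, 2.2], [0.22, 2.44], [-1.43, 4.57], [0, 2.65], [-2.85, 2.85]. Speed limits (rad/s): [2.79, 2.79, 3.14, 3.14, 3.14, 3.14].

## Interface

Orientations are given as a rotation vector (axis times angle).
In Python, from station import manip, optics, regions_of, mark_of gives the robot as it stands.
- The arm moves only by the tool move_arm, never from a script. Its argument "motion" is a list of rows, each a list of 3 entries, a list of its own where there are three numbers: the shift along the world's x, y, z in cm, then the turn about the world's z in rad, then the opening, from 0 (shut) to 1 (fully open). In form: [[[tx, ty, tz], spin, fingers], ...]. A call has 1 to 10 rows; each row is the pose to reach, as a shift and turn from the pose commanded when the call began; what a row does not reach only later rows make up. A row lasts 1/8 s, in which the tool goes at most 62.5 mm and 10.7 degrees, less where a joint would pass 70% of its speed; a pose out of reach is approached as far as the arm can. A call with a gripper value outside its range is refused whole. The fingers move at their own pace and stop on an object; "force" is the grip in N (left out, the last holds). Time passes only in rows, so rows that repeat a pose let the fingers close. It gives the time, the measured TCP pose, the force and the opening at its end, in the units of the state.
- manip.state(): the state, without advancing time (a new reading comes with each control period).
- optics.camera(name): name is "side" or "top"; returns a dict with "img" (400x640x3 uint8, red, green, blue), "fovy" (degrees; the focal length in pixels is half the picture's height over the tangent of half this angle, whatever the lens; pixels are square), "cx", "cy" (the principal point, pixels), "k1" (the pictures are not rectified: a ray, as slopes to the right and down, at radius r is drawn at 1 + k1 r^2 times it, then the intrinsics apply), "R" (3x3) and "t" (3): a world point X has camera coordinates R X + t. Camera axes: x right, y down, z forward; pixel columns grow to the right and rows downward; lengths in mm; the calibration is good to about 2 mm. A picture is of the moment at which its call begins. There is no depth.
- manip.sign_off(): hands the job in, once; it reports no verdict.
Trained networks look in a picture, given as the dict that the camera call returned (one of the last four; its "shot" number tells which), for a name from the list of things; names that differ only in an ending like _2 or _b are one class to them, and where a whole thing is asked for, a point or a joint stands for the part that bears it (a point fixed in the world has none). Each returns a list of dicts, best first, with "score" (0 to 1); they miss things now and then, are a little off and sometimes report something else, mostly with a low value. They report only what shows in the picture. A call takes as long as a camera call. They do not tell look-alikes from the thing itself.
- regions_of(picture, label): "mask" (400x640 bool, what is visible of it) and "point" ([column, row] in pixels, amid what is visible of it).
- mark_of(picture, label): "point" ([column, row] in pixels: a listed point, or the origin of a listed thing).
The state is a dict: "time_s": time; "q": joint angles; "joint_vel": joint speeds; "joint_torque": joint torques, N m; "ee_pos": TCP position; "orientation": TCP orientation; "contact_force": force on the tool from outside, world axes, zero at the start; "moment": the same for the moment, N m; "finger_gap": finger opening in mm.
Only numpy, scipy, OpenCV 4.12 (cv2) and the standard library are available. Lean on these libraries where they do the work, as an engineer would, in place of code of your own. Each camera call takes 0.05 s, during which the arm holds its last target. There are 200 camera calls.

## Working session

There is one attempt and no reset: what is moved stays moved. The work goes in short steps, Python scripts to look and compute and a tool call to move; the robot and the scene stay as the last step left them, time stands still between calls to the robot, and variables do not carry over. Pictures are saved under pics/ and viewed, about 8 in all and at most 12, crops included, and the job is handed in when it is done.

Besides the shell and the picture viewer there is one more tool, called after "Call:" as name([rows], argument=value, ...), one row to a line, values as JSON. move_arm: Moves the arm, as the interface text tells. Its arguments: {"type":"object","properties":{"motion":{"type":"array","items":{"type":"array"}},"force":{"type":"number"}},"required":["motion"]}

```bash
mkdir -p pics; cat > h.py <<'E'
import numpy as np, cv2
from station import manip, optics, regions_of, mark_of
def K(c):
    f=200/np.tan(np.radians(c['fovy'])/2); return f
def ray(c,p):
    f=K(c); d=np.array([(p[0]-c['cx'])/f,(p[1]-c['cy'])/f]); u=d.copy()
    for _ in range(30): u=d/(1+c['k1']*(u@u))
    R=np.array(c['R']);t=np.array(c['t']); return -R.T@t, R.T@np.array([u[0],u[1],1])
def atz(c,p,z):
    o,d=ray(c,p); return o+d*(z-o[2])/d[2]
def tri(c1,p1,c2,p2):
    A=[];b=[]
    for c,p in((c1,p1),(c2,p2)):
        o,d=ray(c,p); d=d/np.linalg.norm(d); P=np.eye(3)-np.outer(d,d); A.append(P); b.append(P@o)
    X=np.linalg.lstsq(np.vstack(A),np.hstack(b),rcond=None)[0]
    return X,[np.linalg.norm(P@X-q) for P,q in zip(A,b)]
def proj(c,X):
    x=np.array(c['R'])@X+np.array(c['t']); u=x[:2]/x[2]; u=u*(1+c['k1']*(u@u)); return u*K(c)+[c['cx'],c['cy']]
def save(c,n,box=None,s=1):
    im=c['img'][...,::-1]
    if box: im=im[box[1]:box[3],box[0]:box[2]]
    cv2.imwrite('pics/'+n,cv2.resize(im,None,fx=s,fy=s,interpolation=cv2.INTER_CUBIC))
E
python3 - <<'E'
from h import *
for n in('side','top'):
    c=optics.camera(n); save(c,n+'0.png'); print(n,c['fovy'],c['k1'],-np.array(c['R']).T@c['t'])
    for l in 'dial_grip tension_dial dot_yellow dot_blue dot_red spindle yellow_reel blue_reel red_reel racket'.split():
        m=mark_of(c,l) if l!='tension_dial' else []
        r=regions_of(c,l) if ('reel' in l or 'tension' in l) else []
        print(l,[(np.round(a['point']),round(a['score'],2)) for a in m],[(np.round(a['point']),round(a['score'],2),a['mask'].sum()) for a in r])
print(manip.state())
E
```

```text
side 50.08474562412047 0.009807033517835403 [  348.66876855 -1180.26854875   907.77252152]
dial_grip [(array([307., 193.]), 0.75)] []
tension_dial [] [(array([287., 203.]), 0.16, np.int64(10549))]
dot_yellow [(array([300., 197.]), 0.95)] []
dot_blue [(array([320., 210.]), 0.95)] []
dot_red [(array([309., 214.]), 0.62)] []
spindle [(array([333., 190.]), 0.82)] []
yellow_reel [(array([334., 302.]), 0.66)] [(array([331., 300.]), 0.82, np.int64(1208)), (array([285., 328.]), 0.42, np.int64(324))]
blue_reel [(array([373., 186.]), 0.74), (array([346., 163.]), 0.7), (array([334., 182.]), 0.62)] [(array([336., 186.]), 0.78, np.int64(537)), (array([343., 163.]), 0.72, np.int64(392)), (array([374., 187.]), 0.52, np.int64(283))]
red_reel [(array([348., 340.]), 0.58)] [(array([343., 340.]), 0.58, np.int64(1681))]
racket [(array([274., 133.]), 0.76)] []
top 49.041324960837635 -0.09394374708280617 [ 418.71003621  -89.51536023 1298.05843906]
dial_grip [(array([317., 206.]), 0.65)] []
tension_dial [] [(array([318., 200.]), 0.76, np.int64(397)), (array([124., 195.]), 0.22, np.int64(1787))]
dot_yellow 
[... 668 characters left out ...]
.2)] []
{'time_s': 1.4, 'q': array([ 1.00650031e+00,  5.27528467e-01,  1.43268452e+00,  5.35590789e-06,
        1.18137871e+00, -1.78520416e-01]), 'joint_vel': array([ 7.53436492e-05, -1.29853191e-03, -1.27072612e-03,  2.45009573e-03,
        1.83241227e-04,  6.45743356e-04]), 'joint_torque': array([ 8.09162357e-04, -4.40012097e+01, -1.76981521e+01,  6.35522185e-02,
        5.05562627e-02, -3.22473090e-05]), 'ee_pos': array([235.15189402, 579.06597888, 222.53582706]), 'orientation': array([-6.02226576e-01, -3.08332624e+00, -4.22426119e-06]), 'contact_force': array([-0.39389485,  0.12804361,  0.73241355]), 'moment': array([0.04415389, 0.00121265, 0.02313675]), 'finger_gap': 87.06189314427671}
```

View pics/side0.png

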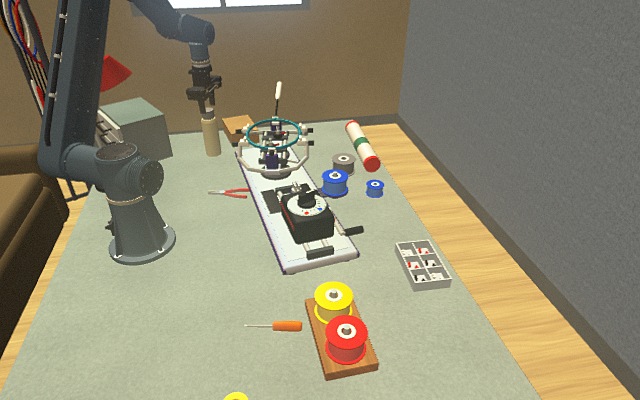

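View pics/top0.png

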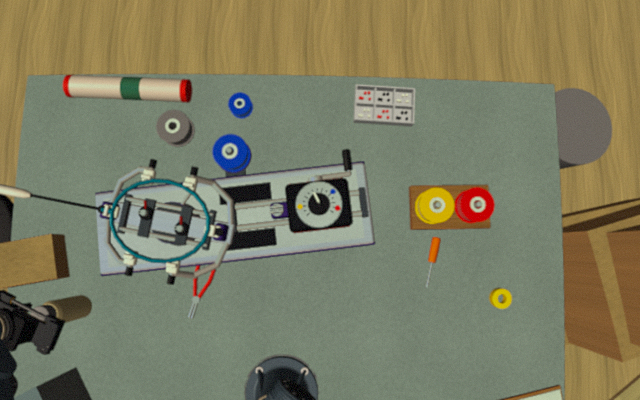

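Side view: the large blue reel is at (335,184), the small blue reel at (375,187) and the grey reel at (343,163). Yellow and red are on the wooden stand at (333,302) and (346,340). Top view: the dial is at (319,204), and the large blue reel at (231,153) sits on the bed's outrigger. The candidates for the loaded reel are large blue (231,153), small blue (240,104) and grey (174,128). Large blue fits because it's on the outrigger and is the bigger of the two blues. I'll check that in a crop and measure the dial.

```bash
python3 - <<'E'
from h import *
t=optics.camera('top'); s=optics.camera('side')
a=cv2.resize(t['img'][135:255,200:360],None,fx=5,fy=5,interpolation=cv2.INTER_CUBIC)
b=cv2.resize(s['img'][145:260,250:410],None,fx=5,fy=5,interpolation=cv2.INTER_CUBIC)
cv2.imwrite('pics/ct.png',a[...,::-1]); cv2.imwrite('pics/cs.png',b[...,::-1])
P={}
for l in 'dot_yellow dot_blue dot_red dial_grip'.split():
    mt=mark_of(t,l); ms=mark_of(s,l)
    if mt and ms:
        X,e=tri(t,mt[0]['point'],s,ms[0]['point']); print(l,X.round(1),np.round(e,1), atz(t,mt[0]['point'],178 if 'grip' in l else 151).round(1), atz(s,ms[0]['point'],178 if 'grip' in l else 151).round(1))
# colour blobs of dots in top
hsv=cv2.cvtColor(t['img'],cv2.COLOR_RGB2HSV); 
for n,(lo,hi) in dict(y=(20,35),b=(105,130),r=(170,180)).items():
  m=cv2.inRange(hsv,(lo,100,60),(hi,255,255)); m[:175]=0;m[235:]=0;m[:,:290]=0;m[:,350:]=0
  ys,xs=np.nonzero(m); print(n,len(xs),xs.mean(),ys.mean(),atz(t,(xs.mean(),ys.mean()),151).round(1))
print('reel',atz(t,(231,152),170),'smallblue',atz(t,(240,104),30),'grey',atz(t,(174,126),60))
E
```

```text
dot_yellow [527.3 -48.3 147.6] [6. 6.] [533.  -48.9 151. ] [520.4 -53.7 151. ]
dot_blue [ 572.3 -143.6  154.8] [0.8 0.8] [ 573.6 -143.9  151. ] [ 572.7 -138.5  151. ]
dot_red [ 524.  -145.7  156.7] [1.8 1.8] [ 522.7 -145.8  151. ] [ 527.2 -137.9  151. ]
dial_grip [ 520.9 -100.3  184.5] [10. 10.] [ 531.7 -101.2  178. ] [512.2 -91.2 178. ]
y 25 299.6 206.04 [526.5 -47.8 151. ]
b 18 332.27777777777777 191.16666666666666 [ 567.4 -133.1  151. ]
r 5 337.4 207.8 [ 523.5 -147.1  151. ]
reel [663.92912467 134.66266034 170.        ] smallblue [841.58243725 142.01128993  30.        ] grey [762.96717653 327.42836721  60.        ]
```

View pics/ct.png

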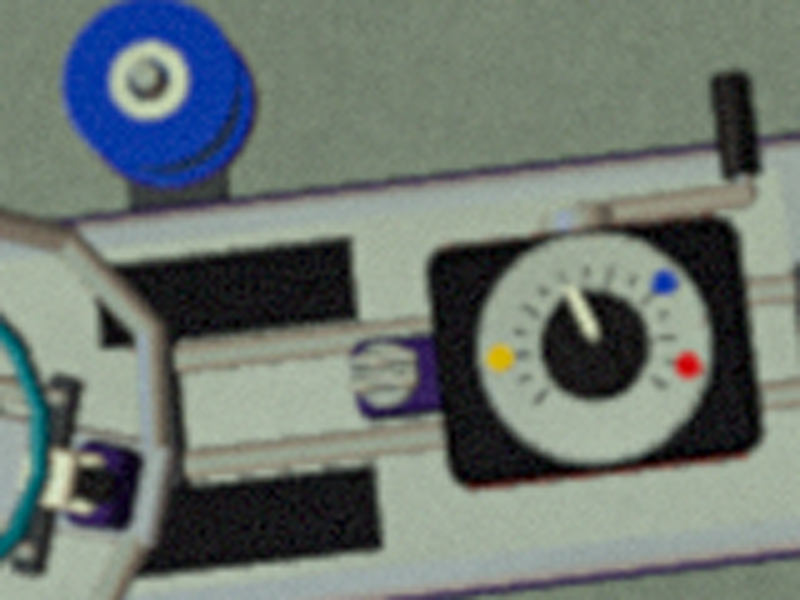

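View pics/cs.png

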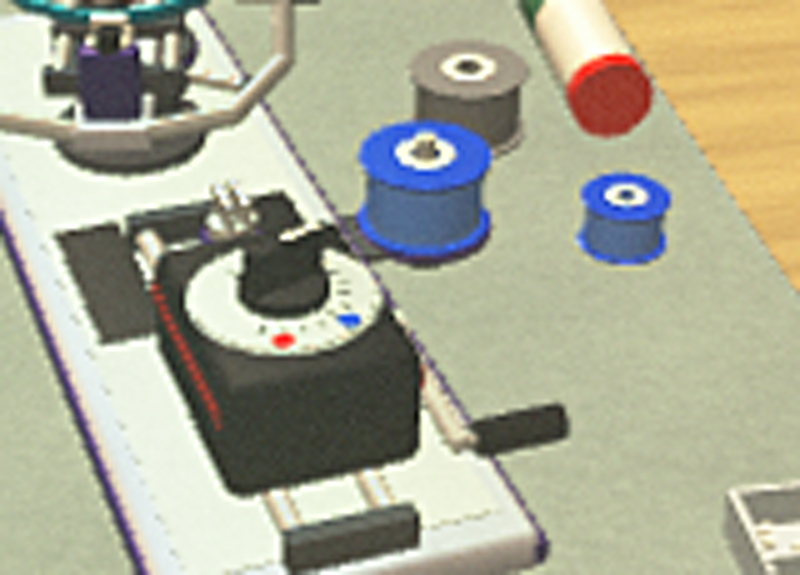

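The crops confirm that the large blue reel (top view (230,151)) is on the spindle pin, with the violet platform and black outrigger under it. The small blue and grey reels stand free on the table. So the target is blue, at 3.142. The pointer at crop (570,292) is on the yellow side of the top.

```bash
python3 - <<'E'
from h import *
from scipy.optimize import least_squares
t=optics.camera('top'); s=optics.camera('side')
th=np.array([.628,3.142,4.084])
def pts(p,z=151): 
    a=p[2]-th; return np.c_[p[0]+50*np.cos(a),p[1]+50*np.sin(a),np.full(3,z)]
ot=np.array([[499,358],[664,283],[687,366]])/5+[199.6,134.6]
os=np.array([[np.nan]*2,[348,320],[284,341]])/5+[249.6,144.6]
def f(p,cs=(t,s)):
    r=[]
    for c,o in((t,ot),(s,os)):
        if not any(c is k for k in cs): continue
        for X,q in zip(pts(p),o):
            if not np.isnan(q[0]): r.extend(proj(c,X)-q)
    return np.array(r)
for cs in((t,),(s,),(t,s)):
    r=least_squares(f,[520,-98,2.3],args=(cs,)); print(r.x.round(3),r.fun.round(2))
x,y,A=r.x
# pointer pixels (bright) within knob radius at top z~189
for z in(170,189):
  P=[atz(t,np.array(q)/5+[199.6,134.6],z)[:2] for q in((570,290),(594,335))]
  d=P[0]-P[1]; print('pointer ang',np.arctan2(d[1],d[0]),'tip rel',(P[0]-[x,y]).round(1),(P[1]-[x,y]).round(1))
print('dial guess',A-np.arctan2(d[1],d[0]))
m=mark_of(t,'racket'); q=regions_of(t,'racket')
for a in q[:1]:
    ys,xs=np.nonzero(a['mask']); print(a['score'],atz(t,(xs.min(),ys.mean()),216),atz(t,(xs.max(),ys.mean()),216),atz(t,(xs.mean(),ys.max()),216))
E
```

```text
[532.712 -96.959   2.33 ] [ 0.06 -0.04 -0.07  0.07  0.01 -0.03]
[532.923 -93.773   2.369] [ 0.07 -0.07 -0.07  0.07]
[533.012 -96.516   2.338] [-0.09  0.   -0.34 -0.16 -0.12 -0.3   0.    0.67 -0.38  0.59]
pointer ang 0.504253357836254 tip rel [27.3 12.5] [ 4.1 -0.3]
pointer ang 0.5042533578362547 tip rel [24.9 12.4] [ 2.1 -0.2]
dial guess 1.8339853742477494
0.66 [478.145846   726.14076395 216.        ] [ 496.62806521 -235.0585783   216.        ] [326.22268167 122.53085625 216.        ]
```

Call:
move_arm([
  [[0,0,6],0,1],
  [[0,0,12],0,1],
  [[0,0,12],0,1],
])

```text
time_s: 2.48
ee_pos: [236.7, 581.8, 349.1]
orientation: [0.601, 3.079, 0.02]
contact_force: [-0.2, 0.1, 0.1]
finger_gap: 86.8
```

Centre is about (533,-96.5) and the dial starts at 1.885, so the bar is at world angle 0.45. I'll move above it.

Call:
move_arm([
  [[2.5,-5.6,0],0.08,1],
  [[5,-11.2,0],0.16,1],
  [[7.5,-16.8,0],0.24,1],
  [[10,-22.4,0],0.32,1],
  [[12.4,-28,0],0.4,1],
  [[14.9,-33.7,0],0.48,1],
  [[17.4,-39.3,0],0.56,1],
  [[19.9,-44.9,0],0.64,1],
  [[22.4,-50.6,0],0.72,1],
  [[24.8,-56.3,0],0.8,1],
])

```text
time_s: 3.72
ee_pos: [483.2, 14.2, 341.8]
orientation: [0.649, -3.073, -0.001]
contact_force: [1.2, 0.5, -0.2]
finger_gap: 87.3
```

Call:
move_arm([
  [[2.5,-5.6,0],0.036,1],
  [[5,-11.2,0],0.036,1],
  [[5,-11.2,0],0.036,1],
  [[5,-11.2,0],0.036,1],
])

```text
time_s: 4.22
ee_pos: [532.3, -95.6, 341.4]
orientation: [0.699, -3.061, -0.003]
contact_force: [-0.2, -0.3, 0.1]
finger_gap: 86.9
```

```bash
python3 - <<'E'
from h import *
from scipy.spatial.transform import Rotation as Ro
s=manip.state(); R=Ro.from_rotvec(s['orientation']).as_matrix(); print(s['ee_pos'],np.arctan2(R[1,0],R[0,0]),R[:,2],s['q'])
E
```

```text
[532.26349485 -95.6191811  341.41663772] -2.6922318217944987 [-0.00255947  0.00156539 -0.9999955 ] [-3.84760119e-01  2.92102779e-01  1.48082904e+00  5.00164048e-04
  1.37162076e+00 -2.40501492e+00]
```

Call:
move_arm([
  [[0,0,-6],0,1],
  [[0,0,-12],0,1],
  [[0,0,-15.5],0,1],
  [[0,0,-16.6],0,1],
  [[0,0,-17.6],0,1],
  [[0,0,-17.6],0,1],
])

```text
time_s: 4.97
ee_pos: [533.6, -95.7, 167.2]
orientation: [-0.702, 3.061, -0.001]
contact_force: [1.4, -0.5, 0.5]
finger_gap: 86.8
```

```bash
python3 - <<'E'
from h import *
s=optics.camera('side'); save(s,'s2.png',(250,130,380,250),5); st=manip.state();print(st['ee_pos'],st['contact_force'])
E
```

```text
[533.9031094  -95.95041169 167.63748684] [-0.67492318 -0.07861836 -0.2407818 ]
```

View pics/s2.png

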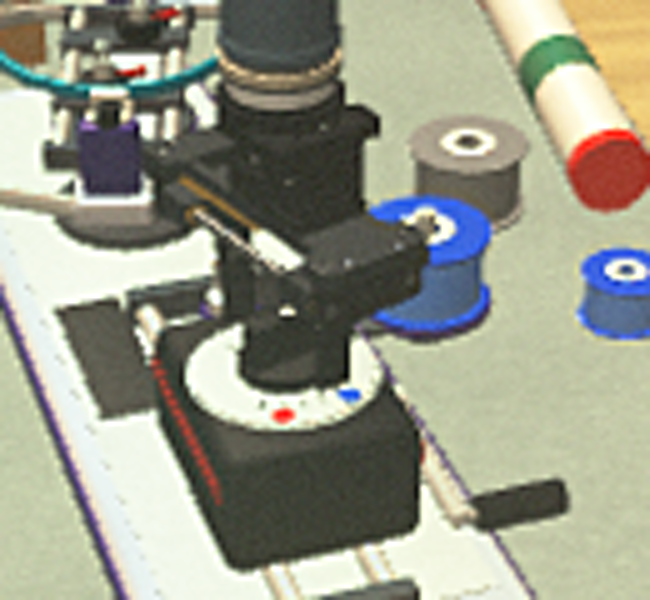

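The gripper straddles the knob at crop (295,350), above the skirt and clear of the reel. Now I'll close it.

Call:
move_arm([
  [[0,0,0],0,0],
  [[0,0,0],0,0],
  [[0,0,0],0,0],
  [[0,0,0],0,0],
  [[0,0,0],0,0],
  [[0,0,0],0,0],
], force=30)

```text
time_s: 5.78
ee_pos: [533.1, -95.9, 166.5]
orientation: [0.701, -3.062, -0.0]
contact_force: [0.5, 0.2, 0.9]
finger_gap: 34.8
```

Call:
move_arm([
  [[0,0,0],0,0],
  [[0,0,0],0,0],
  [[0,0,0],0,0],
  [[0,0,0],0,0],
  [[0,0,0],0,0],
])

```text
time_s: 6.4
ee_pos: [533.3, -96.2, 166.6]
orientation: [-0.701, 3.062, -0.001]
contact_force: [0.5, -2.2, -1.1]
finger_gap: 15.8
```

Gripped: the gap is 15.8 mm. Next I'll lift by 8.5 mm, slowly and in steps.

Call:
move_arm([
  [[0,0,0.2],0,0],
  [[0,0,0.4],0,0],
  [[0,0,0.6],0,0],
  [[0,0,0.8],0,0],
  [[0,0,0.9],0,0],
  [[0,0,0.9],0,0],
  [[0,0,0.9],0,0],
  [[0,0,0.9],0,0],
], force=40)

```text
time_s: 7.4
ee_pos: [533.3, -96.2, 175.8]
orientation: [-0.701, 3.062, -0.001]
contact_force: [0.2, -4.2, -2.0]
finger_gap: 16.0
```

Call:
move_arm([
  [[0,0,0],-0.1,0],
  [[0,0,0],-0.2,0],
  [[0,0,0],-0.3,0],
  [[0,0,0],-0.3,0],
])

```text
time_s: 7.9
ee_pos: [533.4, -96.5, 175.8]
orientation: [-0.235, 3.132, -0.002]
contact_force: [1.2, -5.2, -3.4]
finger_gap: 15.3
```

```bash
python3 - <<'E'
from h import *
st=manip.state();print(st['ee_pos'],st['contact_force'],st['moment'],st['finger_gap'])
E
```

```text
[533.40285533 -96.54232761 175.8118364 ] [ 1.17025347 -5.20441808 -3.44252811] [-0.80352462 -0.18120157 -0.04079504] 15.287644883289573
```

It turned freely (moment 0.04 N m). The remaining turn is -0.957.

Call:
move_arm([
  [[0,0,0],-0.12,0],
  [[0,0,0],-0.24,0],
  [[0,0,0],-0.36,0],
  [[0,0,0],-0.48,0],
  [[0,0,0],-0.6,0],
  [[0,0,0],-0.72,0],
  [[0,0,0],-0.84,0],
  [[0,0,0],-0.957,0],
  [[0,0,0],-0.957,0],
  [[0,0,0],-0.957,0],
])

```text
time_s: 9.15
ee_pos: [533.1, -97.6, 175.8]
orientation: [1.232, 2.889, -0.004]
contact_force: [-0.5, -7.5, -2.2]
finger_gap: 16.0
```

```bash
python3 - <<'E'
from h import *
from scipy.spatial.transform import Rotation as Ro
s=manip.state(); R=Ro.from_rotvec(s['orientation']).as_matrix(); print(s['ee_pos'],np.arctan2(-R[1,0],-R[0,0]),s['contact_force'],s['moment'],s['finger_gap'])
t=optics.camera('top'); save(t,'t3.png',(280,165,360,245),7)
E
```

```text
[533.11512041 -97.61561245 175.82426029] -0.8064415267175877 [-0.50789226 -7.49321214 -2.21296772] [-1.40518809  0.07266897 -0.07589792] 15.953848674508025
```

View pics/t3.png

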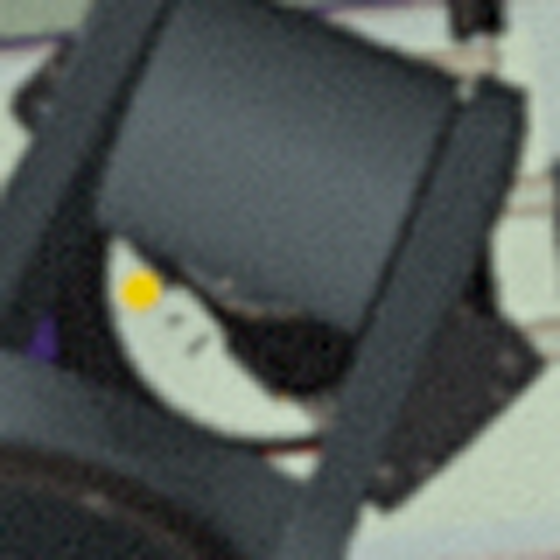

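The arm hides the knob from above (only the yellow dot at crop (140,290) shows). The tool angle of -0.806 implies a dial of about 3.14. I'll push it home.

Call:
move_arm([
  [[0,0,-0.2],0,0],
  [[0,0,-0.4],0,0],
  [[0,0,-0.6],0,0],
  [[0,0,-0.8],0,0],
  [[0,0,-0.95],0,0],
  [[0,0,-1.05],0,0],
  [[0,0,-1.05],0,0],
  [[0,0,-1.05],0,0],
  [[0,0,-1.05],0,0],
  [[0,0,-1.05],0,0],
])

```text
time_s: 10.45
ee_pos: [533.1, -97.6, 166.5]
orientation: [1.232, 2.888, -0.005]
contact_force: [-3.0, -7.4, 5.6]
finger_gap: 15.6
```

Call:
move_arm([
  [[0,0,-0.2],0,0],
  [[0,0,-0.2],0,0],
  [[0,0,-0.2],0.08,0],
  [[0,0,-0.2],0.08,0],
  [[0,0,-0.2],0.08,0],
])

```text
time_s: 11.08
ee_pos: [533.1, -97.7, 166.3]
orientation: [1.117, 2.934, -0.005]
contact_force: [-5.6, -7.1, 15.6]
finger_gap: 15.7
```

```bash
python3 - <<'E'
from h import *
from scipy.spatial.transform import Rotation as Ro
s=manip.state(); R=Ro.from_rotvec(s['orientation']).as_matrix(); print(s['ee_pos'],np.arctan2(-R[1,0],-R[0,0]),s['contact_force'],s['moment'],s['finger_gap'])
E
```

```text
[533.06830758 -97.66612569 166.32722621] -0.7274782535456668 [-5.57631439 -7.14141683 15.55746446] [-1.26921412  1.02060844 -0.34652925] 15.699352767343605
```

It's locked: 15.6 N pushing back with no travel, and a turning resistance of 0.35 N m. I'll undo the test twist, unload, release and rise.

Call:
move_arm([
  [[0,0,0.2],-0.08,0],
  [[0,0,0.2],-0.08,0],
  [[0,0,0.2],-0.08,1],
  [[0,0,0.2],-0.08,1],
  [[0,0,0.2],-0.08,1],
  [[0,0,0.2],-0.08,1],
  [[0,0,0.2],-0.08,1],
  [[0,0,0.2],-0.08,1],
  [[0,0,0.2],-0.08,1],
  [[0,0,0.2],-0.08,1],
])

```text
time_s: 12.32
ee_pos: [533.2, -96.0, 165.0]
orientation: [-1.233, -2.889, -0.0]
contact_force: [-0.6, -0.2, -0.6]
finger_gap: 84.4
```

Call:
move_arm([
  [[0,0,0.5],0,1],
  [[0,0,3],0,1],
  [[0,0,8],0,1],
  [[0,0,14],0,1],
  [[0,0,18],0,1],
  [[-5,-3,18],0,1],
  [[-10,-6,18],0,1],
  [[-13,-12,18],0,1],
  [[-13,-18,18],0,1],
  [[-13,-20,18],0,1],
])

```text
time_s: 13.58
ee_pos: [402.6, -299.3, 345.6]
orientation: [1.238, 2.886, -0.002]
contact_force: [-0.1, 0.0, 0.6]
finger_gap: 87.0
```

```bash
python3 - <<'E'
from h import *
t=optics.camera('top'); s=optics.camera('side'); print(manip.state()['time_s'],manip.state()['contact_force'])
f=lambda c,b:cv2.resize(c['img'][b[1]:b[3],b[0]:b[2]],(400,400),interpolation=cv2.INTER_CUBIC)
cv2.imwrite('pics/e.png',np.hstack([f(t,(280,165,360,245)),f(s,(270,150,350,230))])[...,::-1])
E
```

```text
13.675 [-0.42860871 -0.15882945 -0.04653057]
```

View pics/e.png

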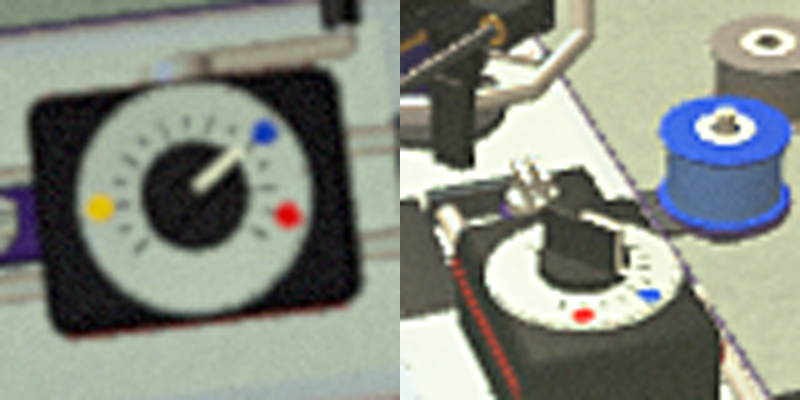

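The white pointer, at top crop (220,170), aims straight at the blue dot (265,132). In the side crop the knob looks seated, the blue reel is still on its spindle and the gripper is clear.

```bash
python3 -c "
from station import manip; print(manip.sign_off())"
```

```text
the job is handed in; nothing more can be done
None
```

The dial is set to blue and locked, and I handed the job in at about 13.7 s of the 42 s allowed; the hand-in gave no verdict. The large blue reel is the one on the machine's spindle; the small blue and grey reels stand loose on the table.

I gripped the knob bar, lifted it about 9 mm and turned it 1.257 rad clockwise, from 1.885 to the blue notch at 3.142. I then pushed it back down to its starting height and let go.

**Checks before letting go:** The knob pushed back with 15.6 N without moving further down. It resisted a small test twist with about 0.35 N m, against about 0.04 N m when it was turning freely.

**Last pictures:** The pointer aims at the blue dot, the knob looks seated, and the blue reel is still on its spindle. The gripper is well clear and reads almost no contact force.

**Not checked or uncertain:** I steered clear of the racket, the other reels and the hand tools, and felt no contact with them. I did not re-measure them at the end. The first picture-based reading of the dial was 1.834; I took it as the notch at 1.885, and the end position bears that out.

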